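# Load the dish imager

### The arm

A 6-joint arm with a two-finger parallel gripper is mounted at the origin on the work surface. World frame = base frame: x ahead of the robot, y to its left, z up, the work surface at z = 0. Lengths are in m, angles in rad, forces in N, time in s.
With the tool pointing down it reaches from about 0.375 to 0.975 m from the base axis. Payload 3.8 kg.
Tool frame: the origin (TCP) lies midway between the tips of the shut fingers; the grasp point (between the pads) lies 19 mm behind it; z points along the fingers, y is the line along which they close (so a half turn about z gives the same grasp; the last joint's range is limited). The gripper opens to 85 mm and grips with 20 to 120 N. Pads are 22 mm wide; open, the fingers measure 114 mm over their backs; the gripper's body (76 mm by 85 mm) begins 54 mm behind the grasp point. The pads swing forward as they close: fully open they stand 13 mm farther back than shut.
Start: joints at [1.168, 0.264, 1.604, -0, 1.274, -0.037], TCP at [0.241, 0.63, 0.231] pointing down, gripper open.
Joint ranges: [-2.63, 2.63], [-0.94, 2.18], [0.31, 2.57], [-1.31, 4.45], [0, 2.66], [-2.55, 2.55]. Speed limits (rad/s): [2.57, 2.57, 3.14, 3.14, 3.14, 3.14].

### API

Orientations are given as a rotation vector (axis times angle).
In Python, from workcell import bot gives the robot as it stands.
- The arm moves only by the tool step_arm, never from a script. Its argument "motion" is a list of rows, each a list of 5 numbers: the finger opening in cm, from 0 to 8.54, then the shift along the tool's x, y, z in cm, then the turn about the tool's z in degrees. In form: [[claw, dx, dy, dz, twist], ...]. A call has 1 to 20 rows; each row is the pose to reach, as a shift and turn from the pose commanded when the call began, along the tool's axes at that moment; what a row does not reach only later rows make up. A row lasts 1/10 s, in which the tool goes at most 50 mm and 8.59 degrees, less where a joint would pass 70% of its speed; a pose out of reach is approached as far as the arm can. A call with a gripper value outside its range is refused whole. The fingers move at their own pace and stop on an object; "force" is the grip in N (left out, the last holds). Time passes only in rows, so rows that repeat a pose let the fingers close. It gives the time, the measured TCP pose, the force, the opening and the grip force at its end, in the units of the state.
- bot.read_state(): the state, without advancing time (a new reading comes with each control period).
- bot.read_camera(name): name is "side" or "top"; returns (picture, depth): 384x512x3 uint8, red, green, blue; 384x512 float32, m along the optical axis (not along the pixel's ray), 0 where there is no reading.
- bot.calibration(name): a dict with "mtx" (3x3 intrinsics, pixels), "origin" and "orientation" of the camera in the world. Camera axes: x right, y up, looking along -z (the intrinsics and any distortion apply to the point x, -y, -z); pixel columns grow to the right and rows downward; lengths in m; the calibration is good to about 2 mm. A picture is of the moment at which its call begins. calibration takes no time and is no camera call.
- bot.finish_job(): hands the job in; it is judged then, once.
The state is a dict: "time": time; "q": joint angles; "joint_vel": joint speeds; "joint_torque": joint torques, N m; "tool_pos": TCP position; "tcp_rot": TCP orientation; "wrist_force": force on the tool from outside, world axes, zero at the start; "torque": the same for the moment, N m; "width": opening from 0.0 (shut) to 1.0 (fully open); "grip_force": force on a finger pad.
Only numpy, scipy, OpenCV 4.12 (cv2) and the standard library are available. Lean on these libraries where they do the work, as an engineer would, in place of code of your own. Each camera call takes 0.05 s, during which the arm holds its last target. There are 200 camera calls.

### The job

Get the dish imager ready for a run: first take the gel bottle off the parking bay and stand it upright in the green tray, then slide the camera head fully into its parking end. Put the roll of tape that was left on the deck flat in the green tray too and, while the head is parked, lay every culture dish flat on the sloped deck, each one centred on a lit window of its own (any window). Then slide the camera head all the way back to its home stop at the other end, with the dishes still lying on their windows, and leave the other things on the bench where they are.

Things in the scene. Friction and masses are not known exactly. Their poses are not given: they have to be found in the camera images.
- imager: dish imager fixed to the bench: grey housing (front face at x=-52 mm) carrying the sloped black deck, a rail along its back (x=+80, z=90 mm) and at the +y end the parking bay, a flat plate 20 mm above the bench (x -52..52, y 148..298 mm). Origin on the bench below the deck's middle; x points away from the robot, y along the deck, z up
- deck: black sloped deck of the imager, rising away from the robot at 0.35 rad, 85 mm deep, 390 mm long (y -242..+148 mm). Origin on its surface, 75 mm above the bench (low front edge 60, high edge 90 mm); x up the slope, y as the imager's, z square to the slope. An aluminium lip along the low edge, inner face at x=-37.5 mm, stands 6 mm above the surface and stops dishes sliding off
- head (a joint): position (m) of the white camera head along the imager's +y on its rail: 0 = home stop over window0, 0.425 = parked at the stop over the bay. 2 N of friction; stays where left. The head is 50 mm wide in y, its underside 135 mm above the bench; it overhangs the deck and hides the windows below; dishes and tape lying on the deck pass under it with 20 mm or more to spare
- head_grip (a point): middle of the red handle on the camera head: an upright block 18 mm wide in the imager's y, 40 mm in its x, from 165 to 210 mm above the bench; this point is 190 mm above the bench; pinch it from above across y
- window0 (a point): window0: round white window, 62 mm diameter with a blue rim, in the deck at y=-190 mm. This point lies 7.5 mm off the deck's surface above the window's middle, where the centre of a dish lying on it belongs (a dish touching the lip is 1.5 mm further down the slope). Axes as the deck's
- window1 (a point): window1: round white window, 62 mm diameter with a blue rim, in the deck at y=-95 mm. This point lies 7.5 mm off the deck's surface above the window's middle, where the centre of a dish lying on it belongs (a dish touching the lip is 1.5 mm further down the slope). Axes as the deck's
- window2 (a point): window2: round white window, 62 mm diameter with a blue rim, in the deck at y=0 mm. This point lies 7.5 mm off the deck's surface above the window's middle, where the centre of a dish lying on it belongs (a dish touching the lip is 1.5 mm further down the slope). Axes as the deck's
- window3 (a point): window3: round white window, 62 mm diameter with a blue rim, in the deck at y=95 mm. This point lies 7.5 mm off the deck's surface above the window's middle, where the centre of a dish lying on it belongs (a dish touching the lip is 1.5 mm further down the slope). Axes as the deck's
- dish0: closed culture dish, flat disc of 60 mm diameter and 15 mm high, amber, pink, yellow or purple inside a clear rim, with white dots on top, about 40 g; origin at its centre (mid height), z through its flat faces; lies flat on the bench at the start; may be absent
- dish1: closed culture dish, flat disc of 60 mm diameter and 15 mm high, amber, pink, yellow or purple inside a clear rim, with white dots on top, about 40 g; origin at its centre (mid height), z through its flat faces; lies flat on the bench at the start; may be absent
- dish2: closed culture dish, flat disc of 60 mm diameter and 15 mm high, amber, pink, yellow or purple inside a clear rim, with white dots on top, about 40 g; origin at its centre (mid height), z through its flat faces; lies flat on the bench at the start; may be absent
- dish3: closed culture dish, flat disc of 60 mm diameter and 15 mm high, amber, pink, yellow or purple inside a clear rim, with white dots on top, about 40 g; origin at its centre (mid height), z through its flat faces; lies flat on the bench at the start; may be absent
- bottle: hand-gel bottle, white with a blue band: body 54 mm diameter and 140 mm high, on it a grey cap of 26 mm diameter from 140 to 176 mm above the bottle's foot; about 220 g; origin at the centre of its underside, z up. It stands on the parking bay at the start, in the camera head's way; best gripped by the cap
- tape: roll of yellow tape, a ring of 64 mm outer and 40 mm inner diameter, 24 mm high, about 60 g; origin at the centre of one flat face (the one facing the deck at the start), z through the hole. It lies flat on the sloped deck at the start
- tray: green tidy tray fixed to the bench, 120 (x) x 200 (y) mm, rim 12 mm high, walls and floor 4 mm thick; origin at the centre of its underside
- beaker: glass beaker, 64 mm diameter, 75 mm high, origin at the centre of its underside; to be left alone
- slidebox: blue box of slides, 85 x 50 x 30 mm high, origin at the centre of its underside; to be left alone
- weight: brass balance weight, 30 mm diameter, 38 mm high, origin at the centre of its underside; to be left alone
- marker: white marker pen with black cap, 130 x 15 x 15 mm along its x; to be left alone
- scissors: scissors with orange handles, about 160 mm long along its x, 8 mm high; to be left alone
- ruler: wooden ruler 220 mm long along its y, 30 mm wide, 4 mm thick, behind the imager; to be left alone
There are look-alikes about, which are no part of the job. There is more than one size of the tape; the one meant has the size given above. What is shaped like the dish2 but blue or turquoise is not meant.

How it is judged:
On the way, in this order (a step that is already met when the one before it is completed fails the run):
1. the bottle stands upright, in the tray (x of bottle in the frame of tray between -0.034 and 0.034 m and y of bottle in the frame of tray between -0.074 and 0.074 m and z of bottle in the frame of tray below 0.012 m and angle between bottle's own z axis and vertical below 0.1 rad and linear speed of bottle below 0.03 m/s), for 0.2 s.
2. the camera head is fully in its parking end (value of joint head above 0.413 m), for 0.2 s.
3. with the head still parked, the tape lies in the tray and every dish lies on a window (x of tape in the frame of tray between -0.034 and 0.034 m and y of tape in the frame of tray between -0.074 and 0.074 m and z of tape in the frame of tray below 0.032 m and angle between the z axis of tape and the z axis of tray, either way round below 0.15 rad and linear speed of tape below 0.03 m/s and ((distance between dish0 and window0 below 0.012 m and angle between the z axis of dish0 and the z axis of deck, either way round below 0.12 rad) or (distance between dish0 and window1 below 0.012 m and angle between the z axis of dish0 and the z axis of deck, either way round below 0.12 rad) or (distance between dish0 and window2 below 0.012 m and angle between the z axis of dish0 and the z axis of deck, either way round below 0.12 rad) or (distance between dish0 and window3 below 0.012 m and angle between the z axis of dish0 and the z axis of deck, either way round below 0.12 rad)) and ((distance between dish1 and window0 below 0.012 m and angle between the z axis of dish1 and the z axis of deck, either way round below 0.12 rad) or (distance between dish1 and window1 below 0.012 m and angle between the z axis of dish1 and the z axis of deck, either way round below 0.12 rad) or (distance between dish1 and window2 below 0.012 m and angle between the z axis of dish1 and the z axis of deck, either way round below 0.12 rad) or (distance between dish1 and window3 below 0.012 m and angle between the z axis of dish1 and the z axis of deck, either way round below 0.12 rad)) and ((distance between dish2 and window0 below 0.012 m and angle between the z axis of dish2 and the z axis of deck, either way round below 0.12 rad) or (distance between dish2 and window1 below 0.012 m and angle between the z axis of dish2 and the z axis of deck, either way round below 0.12 rad) or (distance between dish2 and window2 below 0.012 m and angle between the z axis of dish2 and the z axis of deck, either way round below 0.12 rad) or (distance between dish2 and window3 below 0.012 m and angle between the z axis of dish2 and the z axis of deck, either way round below 0.12 rad)) and ((distance between dish3 and window0 below 0.012 m and angle between the z axis of dish3 and the z axis of deck, either way round below 0.12 rad) or (distance between dish3 and window1 below 0.012 m and angle between the z axis of dish3 and the z axis of deck, either way round below 0.12 rad) or (distance between dish3 and window2 below 0.012 m and angle between the z axis of dish3 and the z axis of deck, either way round below 0.12 rad) or (distance between dish3 and window3 below 0.012 m and angle between the z axis of dish3 and the z axis of deck, either way round below 0.12 rad)) and value of joint head above 0.405 m), for 0.2 s.
At the end, for the whole second after the job is handed in: the bottle stands upright (within 0.1 rad) and the tape lies flat, both on the tray's floor inside the rim; each dish lies flat on the slope (within about 7 degrees) with its centre within 12 mm of a window's point; the head is within 12 mm of its home stop; all at rest (all of step 1 and x of tape in the frame of tray between -0.034 and 0.034 m and y of tape in the frame of tray between -0.074 and 0.074 m and z of tape in the frame of tray below 0.032 m and angle between the z axis of tape and the z axis of tray, either way round below 0.15 rad and linear speed of each of tape, dish0, dish1, dish2, dish3 below 0.03 m/s and ((distance between dish0 and window0 below 0.012 m and angle between the z axis of dish0 and the z axis of deck, either way round below 0.12 rad) or (distance between dish0 and window1 below 0.012 m and angle between the z axis of dish0 and the z axis of deck, either way round below 0.12 rad) or (distance between dish0 and window2 below 0.012 m and angle between the z axis of dish0 and the z axis of deck, either way round below 0.12 rad) or (distance between dish0 and window3 below 0.012 m and angle between the z axis of dish0 and the z axis of deck, either way round below 0.12 rad)) and ((distance between dish1 and window0 below 0.012 m and angle between the z axis of dish1 and the z axis of deck, either way round below 0.12 rad) or (distance between dish1 and window1 below 0.012 m and angle between the z axis of dish1 and the z axis of deck, either way round below 0.12 rad) or (distance between dish1 and window2 below 0.012 m and angle between the z axis of dish1 and the z axis of deck, either way round below 0.12 rad) or (distance between dish1 and window3 below 0.012 m and angle between the z axis of dish1 and the z axis of deck, either way round below 0.12 rad)) and ((distance between dish2 and window0 below 0.012 m and angle between the z axis of dish2 and the z axis of deck, either way round below 0.12 rad) or (distance between dish2 and window1 below 0.012 m and angle between the z axis of dish2 and the z axis of deck, either way round below 0.12 rad) or (distance between dish2 and window2 below 0.012 m and angle between the z axis of dish2 and the z axis of deck, either way round below 0.12 rad) or (distance between dish2 and window3 below 0.012 m and angle between the z axis of dish2 and the z axis of deck, either way round below 0.12 rad)) and ((distance between dish3 and window0 below 0.012 m and angle between the z axis of dish3 and the z axis of deck, either way round below 0.12 rad) or (distance between dish3 and window1 below 0.012 m and angle between the z axis of dish3 and the z axis of deck, either way round below 0.12 rad) or (distance between dish3 and window2 below 0.012 m and angle between the z axis of dish3 and the z axis of deck, either way round below 0.12 rad) or (distance between dish3 and window3 below 0.012 m and angle between the z axis of dish3 and the z axis of deck, either way round below 0.12 rad)) and value of joint head below 0.012 m); the robot touches nothing.
It fails at once if a bystander (beaker, slide box, weight, marker, scissors, ruler) is moved more than 30 mm (distance of any of beaker, slidebox, weight, marker, scissors, ruler from where it was at the start of the episode above 0.03 m).
It fails at once if the bottle is knocked over (angle between bottle's own z axis and vertical above 0.8 rad).
Of dish0, dish1, dish2, dish3 only 2 to 4 are there at a start; the rules pass over those that are not, and their reading is None.
At some moment in a run one of dish0, dish1, dish2, dish3, tape may be knocked a few centimetres aside while the robot is not near it.
It also fails if it takes over 210 s, if anything falls off the work surface, if the arm or the gripper's body presses on something with over 40 N, if the wrist force passes 120 N, or if a joint passes its speed limit or range.

## Working session

There is one attempt and no reset: what is moved stays moved. The work goes in short steps, Python scripts to look and compute and a tool call to move; the robot and the scene stay as the last step left them, time stands still between calls to the robot, and variables do not carry over. Pictures are saved under pics/ and viewed, at most 14 in all, crops included, and the job is handed in when it is done.

Besides the shell and the picture viewer there is one more tool, called after ">>>" by a JSON object that holds its "method" and its "body". step_arm: Moves the arm, as the interface text tells. Its arguments: {"type":"object","properties":{"motion":{"type":"array","items":{"type":"array","items":{"type":"number"}}},"force":{"type":"number"}},"required":["motion"]}

```bash
mkdir -p pics; ls; cat > h.py <<'E'
import numpy as np, cv2
from scipy.spatial.transform import Rotation as R
from workcell import bot
def snap(name,fn=None):
    im,d=bot.read_camera(name)
    np.savez(f'{name}.npz',im=im,d=d)
    if fn: cv2.imwrite(f'pics/{fn}.png',cv2.cvtColor(im,cv2.COLOR_RGB2BGR))
    return im,d
def load(name):
    z=np.load(f'{name}.npz'); return z['im'],z['d']
def cam(name):
    c=bot.calibration(name); o=np.array(c['orientation'],float)
    M=o if o.shape==(3,3) else (R.from_rotvec(o).as_matrix())
    return np.array(c['mtx']),np.array(c['origin']),M,c
def cloud(name,d):
    K,o,M,c=cam(name)
    v,u=np.mgrid[:d.shape[0],:d.shape[1]]
    x=(u-K[0,2])/K[0,0]*d; y=(v-K[1,2])/K[1,1]*d
    P=np.stack([x,-y,-d],-1)@M.T+o
    P[d==0]=np.nan
    return P
def atz(name,u,v,z):
    K,o,M,c=cam(name)
    r=M@np.array([(u-K[0,2])/K[0,0],-(v-K[1,2])/K[1,1],-1]); return o+r*(z-o[2])/r[2]
def proj(name,p):
    K,o,M,c=cam(name); q=M.T@(np.array(p)-o); q=K@np.array([q[0]/-q[2],-q[1]/-q[2],1]); return q[:2]
E
python3 - <<'E'
from h import *
for n in('top','side'):
    im,d=snap(n,n+'0'); print(n,cam(n)[3])
print(bot.read_state())
E
```

```text
pics
top {'mtx': array([[347.63065728,   0.        , 251.97003125],
       [  0.        , 347.63065728, 192.83836597],
       [  0.        ,   0.        ,   1.        ]]), 'origin': array([ 0.32275057, -0.01893468,  1.13320262]), 'orientation': array([ 0.17315871, -0.16890077, -1.58034615])}
side {'mtx': array([[412.34802378,   0.        , 255.2962027 ],
       [  0.        , 412.34802378, 188.24202042],
       [  0.        ,   0.        ,   1.        ]]), 'origin': array([ 0.06504449, -0.71204053,  0.8652442 ]), 'orientation': array([ 0.83843675, -0.27067811, -0.59240059])}
{'time': 0.1, 'q': array([ 1.16810738e+00,  2.64722292e-01,  1.60526260e+00,  3.51393413e-05,
        1.27371507e+00, -3.69001881e-02]), 'joint_vel': array([ 0.00017702, -0.00198562, -0.00110777, -0.00122154,  0.00051347,
       -0.0005461 ]), 'joint_torque': array([-3.23649892e-04, -5.16709042e+01, -3.68590558e+01, -1.75199972e-05,
        6.23305037e-03,  2.54109489e-05]), 'tool_pos': array([0.24116324, 0.62972294, 0.23004298]), 'tcp_rot': array([-0.57130779, -3.08870667,  0.00321851]), 'wrist_force': array([ 0.83059477, -0.12849197, -0.10417743]), 'torque': array([ 0.02922518, -0.04001459,  0.03046678]), 'grip_force': 0.0, 'width': 1.0032339862951924}
```

View pics/top0.png

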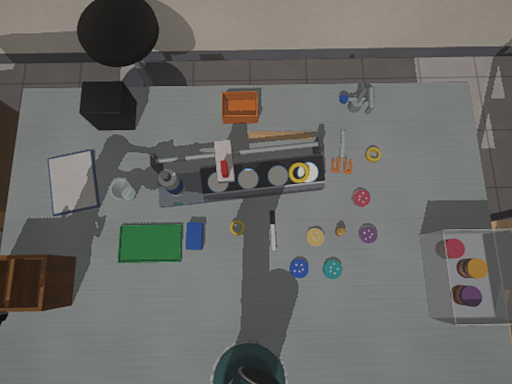

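View pics/side0.png

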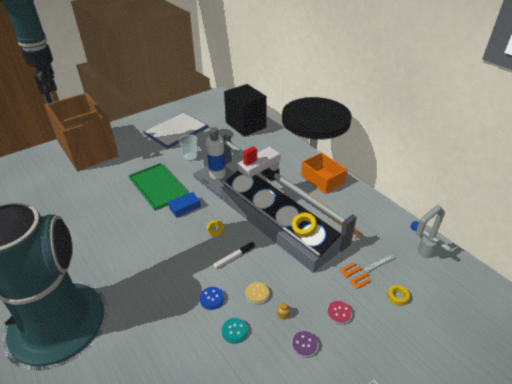

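The top view shows:
- **Dishes:** amber (316,237), red/pink (361,198) and purple (368,234). The blue (299,268) and turquoise (333,268) ones are decoys.
- **Tape:** on the deck at (299,173). There are other rings at (237,228) and (373,154).
- **Bottle:** (171,182).
- **Head handle:** (224,168).
- **Tray:** (151,242).

I'll check the candidates in an enlarged crop and measure them using depth.

```bash
python3 - <<'E'
from h import *
im,d=load('top'); c=cv2.resize(im[110:290,110:390],None,fx=2.85,fy=2.85,interpolation=cv2.INTER_CUBIC)
cv2.imwrite('pics/topcrop.png',cv2.cvtColor(c,cv2.COLOR_RGB2BGR))
P=cloud('top',d); ims,ds=load('side'); Q=cloud('side',ds)
np.set_printoptions(precision=4,suppress=True)
for n,(u,v) in dict(amber=(316,237),red=(361,198),purple=(368,234),tapeTop=(291,173),ringA=(237,221),trayc=(151,242),bay=(185,200),cap=(168,175),head=(224,150),redh=(224,168),w1=(278,176),w2=(248,179),w3=(218,182),jar=(454,248)).items(): print(n,P[v,u])
for n,(u,v) in dict(amber=(258,292),red=(340,312),purple=(305,343),w2=(264,198),w3=(243,184),w1=(288,216),tray=(158,186)).items(): print('s',n,Q[v,u])
def blob(img,PP,lo,hi,box,name):
    h=cv2.cvtColor(img,cv2.COLOR_RGB2HSV); m=cv2.inRange(h,lo,hi); k=np.zeros_like(m); x0,y0,x1,y1=box; k[y0:y1,x0:x1]=255; m&=k
    p=PP[m>0]; p=p[~np.isnan(p[:,0])]; (u,w)=cv2.minAreaRect(np.argwhere(m>0)[:,::-1].astype(np.float32))[:2]
    mm=np.percentile(p,[2,98],axis=0); print(name,(m>0).sum(),u,w,'mid',mm.mean(0),'ext',mm[1]-mm[0],'medz',np.median(p[:,2]))
y=((18,120,80),(35,255,255))
blob(im,P,*y,(285,155,315,190),'tape'); blob(im,P,*y,(225,215,250,240),'ringA'); blob(im,P,*y,(360,140,390,165),'ringB')
g=((45,100,40),(75,255,255)); blob(im,P,*g,(110,215,190,270),'tray')
blob(im,P,(0,150,90),(8,255,255),(205,140,240,190),'handle')
blob(im,P,(8,60,120),(25,255,255),(300,222,330,250),'amber')
blob(im,P,(165,80,60),(180,255,255),(345,185,375,212),'red')
blob(im,P,(125,30,40),(165,255,255),(352,220,382,248),'purple')
E
```

```text
amber [ 0.4214 -0.2205  0.0156]
red [ 0.5461 -0.3747  0.016 ]
purple [ 0.4284 -0.3879  0.0142]
tapeTop [ 0.6125 -0.1396  0.0963]
ringA [0.4764 0.0318 0.0205]
trayc [0.415  0.3106 0.0048]
bay [0.5487 0.2016 0.0183]
cap [0.5866 0.2175 0.1896]
head [0.6659 0.0618 0.1671]
redh [0.5986 0.0582 0.2087]
w1 [ 0.6105 -0.1011  0.0708]
w2 [ 0.6014 -0.0062  0.0744]
w3 [0.5751 0.081  0.1456]
jar [ 0.3771 -0.628   0.0646]
s amber [ 0.4267 -0.2242  0.0158]
s red [ 0.5515 -0.3815  0.0108]
s purple [ 0.431  -0.3931  0.0146]
s w2 [ 0.6101 -0.0053  0.071 ]
s w3 [0.5985 0.0845 0.0694]
s w1 [ 0.6178 -0.1047  0.0718]
s tray [0.4133 0.3038 0.0056]
tape 214 (298.5, 172.0) (20.0, 19.0) mid [ 0.615  -0.1627  0.0866] ext [0.0545 0.0585 0.0411] medz 0.09561057306037501
ringA 103 (237.0, 227.0) (14.0, 14.0) mid [0.4574 0.0322 0.0112] ext [0.045  0.0446 0.0223] medz 0.018830929784962924
ringB 134 (373.0, 154.0) (14.0, 14.0) mid [ 0.6975 -0.4276  0.0097] ext [0.0461 0.0464 0.0224] medz 0.017061781259165576
tray 2304 (149.4934844970703, 243.14825439453125) (37.34545135498047, 63.67427444458008) mid [0.4118 0.3138 0.0071] ext [0.1138 0.1939 0.0136] medz 0.004965032783803558
handle 90 (224.08108520507812, 168.4864959716797) (15.782302856445312, 5.589565753936768) mid [0.6009 0.0587 0.1955] ext [0.0342 0.0157 0.0356] medz 0.20939988073713767
amber 238 (314.5, 236.5) (17.0, 17.0) mid [ 0.4228 -0.2173  0.0142] ext [0.0492 0.0518 0.0098] medz 0.01466836766887547
red 207 (361.0, 198.0) (16.0, 16.0) mid [ 0.5475 -0.3763  0.0136] ext [0.0505 0.0505 0.0112] medz 0.014520791749622841
purple 220 (368.0, 234.0) (16.0, 16.0) mid [ 0.4284 -0.388   0.014 ] ext [0.0508 0.0507 0.0101] medz 0.014407647574851135
```

View pics/topcrop.png

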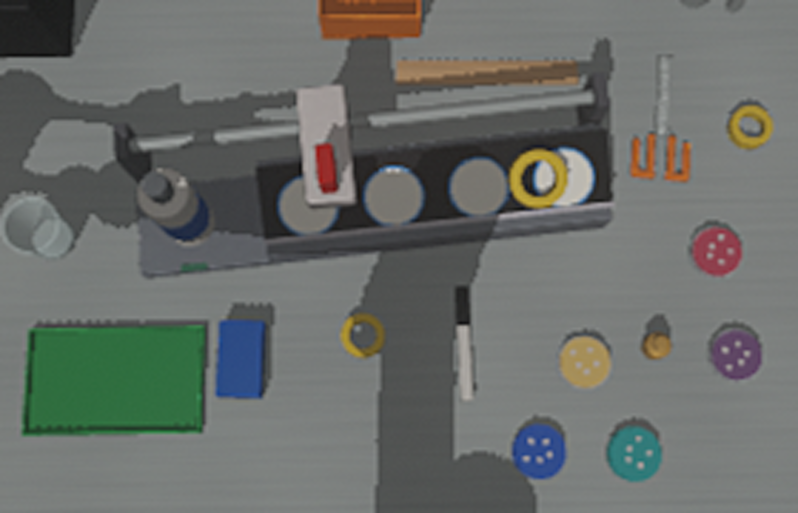

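The crop confirms the big ring on the deck (64 mm) is the tape; the two others measure 45 mm. Three dishes are meant: amber, red and purple. Next I'll fit the windows, cap, handle, tray and dishes in both views.

```bash
cat >> h.py <<'E'
np.set_printoptions(precision=4,suppress=True)
def ell(img,lo,hi,box):
    h=cv2.cvtColor(img,cv2.COLOR_RGB2HSV); m=cv2.inRange(h,lo,hi); k=np.zeros_like(m); x0,y0,x1,y1=box; k[y0:y1,x0:x1]=255; m&=k
    m=cv2.morphologyEx(m,cv2.MORPH_CLOSE,np.ones((3,3)))
    c=max(cv2.findContours(m,cv2.RETR_EXTERNAL,cv2.CHAIN_APPROX_NONE)[0],key=cv2.contourArea)
    return cv2.fitEllipse(cv2.convexHull(c) if len(cv2.convexHull(c))>5 else c)
E
python3 - <<'E'
from h import *
im,d=load('top'); ims,ds=load('side')
W=((0,0,95),(180,60,255))
for n,I,nm,box,z in [('w2',im,'top',(235,167,262,192),.0729),('w1',im,'top',(265,163,291,190),.0729),('w2',ims,'side',(252,186,278,212),.0729),('w3',ims,'side',(231,173,255,194),.0729),('w1',ims,'side',(275,203,303,230),.0729)]:
    e=ell(I,*W,box); print(n,nm,e,atz(nm,*e[0],z))
D=dict(amber=((8,60,120),(25,255,255)),red=((160,80,60),(180,255,255)),purple=((125,30,40),(160,255,255)))
B=dict(amber=((300,222,330,250),(240,278,276,308)),red=((345,185,377,212),(324,298,357,327)),purple=((352,220,384,248),(288,328,322,360)))
for n in D:
    for I,nm,b in((im,'top',B[n][0]),(ims,'side',B[n][1])):
        e=ell(I,*D[n],b); print(n,nm,e[0],e[1],atz(nm,*e[0],.013))
P=cloud('top',d);Q=cloud('side',ds)
for nm,X,I in(('top',P,im),('side',Q,ims)):
    hsv=cv2.cvtColor(I,cv2.COLOR_RGB2HSV)
    red=(cv2.inRange(hsv,(0,150,90),(8,255,255))|cv2.inRange(hsv,(174,150,90),(180,255,255)))>0
    m=red&(X[...,2]>.2)&(X[...,0]>.5); p=X[m]; c=p.mean(0); w,V=np.linalg.eigh(np.cov(p[:,:2].T)); print(nm,'handle top',m.sum(),c,'ext',np.ptp(p,axis=0),'axis',V[:,1])
    m=(X[...,2]>.183)&(X[...,2]<.21)&(abs(X[...,0]-.587)<.04)&(abs(X[...,1]-.215)<.05); p=X[m]; print(nm,'cap',m.sum(),np.percentile(p,[5,50,95],axis=0))
    m=(X[...,2]>.152)&(X[...,2]<.165)&(abs(X[...,0]-.587)<.06)&(abs(X[...,1]-.215)<.06); p=X[m]; print(nm,'shoulder',m.sum(),np.percentile(p,[2,50,98],axis=0))
    m=(X[...,2]>.002)&(X[...,2]<.02)&(abs(X[...,0]-.41)<.09)&(abs(X[...,1]-.31)<.14)&(cv2.inRange(hsv,(45,100,30),(80,255,255))>0)
    r=cv2.minAreaRect(X[m][:,:2].astype(np.float32)); print(nm,'tray',r)
# deck/housing front edge line & tape height
for nm,X,u,v in(('top',P,298,163),('top',P,291,172),('top',P,306,172),('top',P,298,181)): print('tape rim',X[v,u])
E
```

```text
w2 top ((247.878173828125, 179.59666442871094), (19.85965919494629, 22.280929565429688), 171.3121337890625) [ 0.5999 -0.0057  0.0729]
w1 top ((278.9936828613281, 178.94778442382812), (22.379045486450195, 27.495824813842773), 154.79779052734375) [ 0.6003 -0.1038  0.0729]
w2 side ((262.71759033203125, 199.87118530273438), (18.732696533203125, 23.09001350402832), 43.1812858581543) [ 0.601  -0.0112  0.0729]
w3 side ((242.8118438720703, 182.12669372558594), (16.170570373535156, 27.705839157104492), 47.593589782714844) [0.6008 0.0886 0.0729]
w1 side ((286.1799621582031, 217.2169647216797), (20.99264144897461, 25.13051414489746), 43.35928726196289) [ 0.6099 -0.1062  0.0729]
amber top (314.84716796875, 236.5551300048828) (17.366943359375, 17.82758331298828) [ 0.4231 -0.2173  0.013 ]
amber side (256.74237060546875, 291.7522888183594) (20.301355361938477, 22.86174201965332) [ 0.4258 -0.2202  0.013 ]
red top (361.2089538574219, 197.79306030273438) (16.429000854492188, 17.049537658691406) [ 0.5474 -0.3764  0.013 ]
red side (339.14251708984375, 311.1230773925781) (20.628746032714844, 24.247932434
[... 474 characters left out ...]
3 0.1536]
 [0.5804 0.2216 0.1598]
 [0.6132 0.2537 0.1637]]
top tray ((0.4117339849472046, 0.3136943280696869), (0.11899445205926895, 0.19874878227710724), 0.07261910289525986)
side handle top 70 [0.6023 0.0536 0.2063] ext [0.0391 0.021  0.0108] axis [-0.9929 -0.1189]
side cap 51 [[0.5801 0.2134 0.1854]
 [0.5901 0.2209 0.1928]
 [0.6007 0.2358 0.1959]]
side shoulder 119 [[0.5657 0.1988 0.1527]
 [0.5837 0.2155 0.1575]
 [0.6137 0.2446 0.1629]]
side tray ((0.41532522439956665, 0.3093845248222351), (0.12103254348039627, 0.20474620163440704), 0.036400206387043)
tape rim [ 0.6404 -0.1609  0.1092]
tape rim [ 0.6155 -0.1397  0.0971]
tape rim [ 0.6146 -0.1859  0.0976]
tape rim [ 0.5889 -0.1613  0.0876]
```

```bash
cat >> h.py <<'E'
PSI=0.117
def to(p,psi=None):
    """print shift (cm, tool axes) and twist (deg) to TCP p with tool y along world angle 90deg+psi (rad)"""
    s=bot.read_state(); M=R.from_rotvec(s['tcp_rot']).as_matrix(); dl=(np.array(p)-s['tool_pos'])@M*100
    tw=0
    if psi is not None:
        a=np.arctan2(M[1,1],M[0,1]); tw=-np.degrees(np.pi/2+psi-a); tw=(tw+90)%180-90
    print('to',p,'->',dl.round(2),'twist',round(tw,2),'| tilt',M[:,2].round(3),'q',s['q'].round(2),'t',round(s['time'],1))
E
python3 -c "
from h import *
to([.589,.2255,.26],PSI)"
```

```text
to [0.589, 0.2255, 0.26] -> [-46.94 -25.31  -2.95] twist -27.66 | tilt [-0.001 -0.002 -1.   ] q [ 1.17  0.26  1.61  0.    1.27 -0.04] t 0.1
```

>>> {"method": "step_arm", "body": {"motion": [[8.5,0,0,-3,0],[8.5,-3.5,-2,-3,-4],[8.5,-7,-4,-3,-8],[8.5,-11,-6,-3,-12],[8.5,-15,-8,-3,-16],[8.5,-19,-10,-3,-20],[8.5,-23,-12.4,-3,-24],[8.5,-27,-14.6,-3,-27.7],[8.5,-31,-16.7,-3,-27.7],[8.5,-35,-18.9,-3,-27.7],[8.5,-39,-21,-3,-27.7],[8.5,-42,-22.7,-3,-27.7],[8.5,-45,-24.3,-3,-27.7],[8.5,-46.5,-25.1,-3,-27.7],[8.5,-46.9,-25.3,-3,-27.7],[8.5,-46.9,-25.3,-3,-27.7],[8.5,-46.9,-25.3,-3,-27.7]], "force": 40}}

```text
time: 1.8
tool_pos: [0.588, 0.2274, 0.2611]
tcp_rot: [0.186, -3.135, -0.001]
wrist_force: [-0.7, -0.7, -0.8]
width: 0.996
grip_force: 0.0
```

```bash
python3 - <<'E'
from h import *
to([.589,.2255,.167],PSI)
for n in('top','side'):
    im,d=snap(n); p=proj(n,bot.read_state()['tool_pos']); u,v=p.astype(int); print(n,p)
    x0,y0=max(u-60,0),max(v-60,0)
    c=cv2.resize(im[y0:y0+130,x0:x0+130],(390,390),interpolation=cv2.INTER_CUBIC); cv2.circle(c,(int((p[0]-x0)*3),int((p[1]-y0)*3)),4,(255,0,0),1)
    globals()[n]=c
cv2.imwrite('pics/g1.png',cv2.cvtColor(np.hstack([top,side]),cv2.COLOR_RGB2BGR))
E
```

```text
to [0.589, 0.2255, 0.167] -> [-0.08 -0.21  9.41] twist 0.1 | tilt [-0.001  0.001 -1.   ] q [ 0.33  0.16  1.67  0.    1.31 -1.36] t 1.8
top [157.5615 167.2613]
side [210.5445 109.6502]
```

View pics/g1.png

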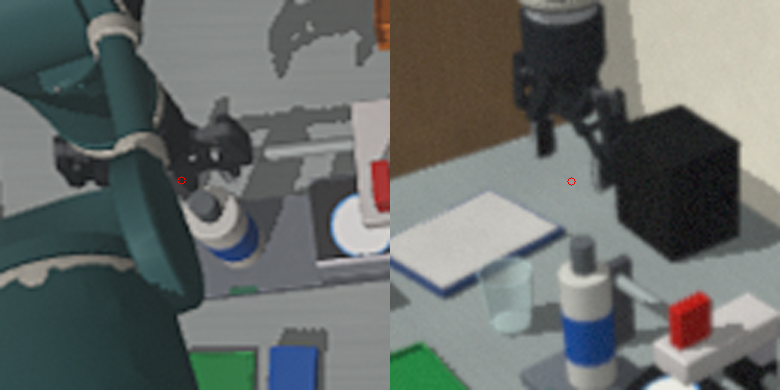

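The fingers are open and centred above the bottle cap in both views, so I'll descend and grip.

>>> {"method": "step_arm", "body": {"motion": [[8.5,0,-0.2,2,0],[8.5,0,-0.2,4,0],[8.5,0,-0.2,6,0],[8.5,0,-0.2,8,0],[8.5,0,-0.2,9.2,0],[8.5,0,-0.2,9.2,0],[2,0,-0.2,9.2,0],[2,0,-0.2,9.2,0],[2,0,-0.2,9.2,0],[2,0,-0.2,9.2,0],[2,0,-0.2,9.2,0],[2,0,-0.2,9.2,0],[2,0,-0.2,9.2,0],[2,0,-0.2,9.2,0],[2,0,-0.2,9.2,0]], "force": 40}}

```text
time: 3.4
tool_pos: [0.5899, 0.2249, 0.1704]
tcp_rot: [-0.184, 3.134, 0.002]
wrist_force: [-0.5, 2.5, 6.5]
width: 0.29
grip_force: 39.4
```

```bash
python3 -c "
from h import *
to([.413,.364,.225],PSI); to([.413,.364,.153],PSI)"
```

```text
to [0.413, 0.364, 0.225] -> [15.92 15.89 -5.47] twist 0.03 | tilt [ 0.002  0.001 -1.   ] q [ 0.32  0.22  1.77  0.    1.15 -1.36] t 3.4
to [0.413, 0.364, 0.153] -> [15.94 15.88  1.73] twist 0.03 | tilt [ 0.002  0.001 -1.   ] q [ 0.32  0.22  1.77  0.    1.15 -1.36] t 3.4
```

>>> {"method": "step_arm", "body": {"motion": [[2,0,0,-1.5,0],[2,0,0,-3.5,0],[2,0.5,0.5,-5.5,0],[2,2,2,-5.5,0],[2,4,4,-5.5,0],[2,6,6,-5.5,0],[2,8,8,-5.5,0],[2,10,10,-5.5,0],[2,12,12,-5.5,0],[2,14,14,-5.5,0],[2,15,15,-5.5,0],[2,15.6,15.6,-5.5,0],[2,15.9,15.9,-5.5,0],[2,15.9,15.9,-4,0],[2,15.9,15.9,-2.5,0],[2,15.9,15.9,-1,0],[2,15.9,15.9,0.2,0],[2,15.9,15.9,0.8,0],[2,15.9,15.9,1.1,0],[2,15.9,15.9,1.3,0]]}}

```text
time: 5.4
tool_pos: [0.4128, 0.3636, 0.1561]
tcp_rot: [0.184, -3.136, 0.0]
wrist_force: [0.6, -1.1, -2.2]
width: 0.288
grip_force: 39.6
```

```bash
python3 - <<'E'
from h import *
to([.413,.364,.154],PSI)
im,d=snap('side'); cv2.imwrite('pics/s2.png',cv2.cvtColor(cv2.resize(im[60:230,90:290],None,fx=3,fy=3),cv2.COLOR_RGB2BGR))
E
```

```text
to [0.413, 0.364, 0.154] -> [-0.02  0.04  0.21] twist 0.02 | tilt [-0. -0. -1.] q [ 0.68  0.09  1.95 -0.    1.1  -1.01] t 5.4
```

View pics/s2.png

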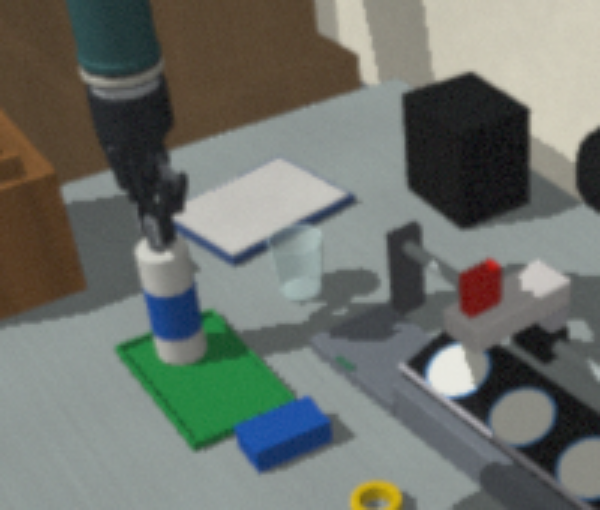

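The bottle hangs upright over the left end of the tray. I'll lower it the last couple of mm, release and retreat upward.

>>> {"method": "step_arm", "body": {"motion": [[2,0,0,0.1,0],[2,0,0,0.2,0],[2,0,0,0.25,0],[2,0,0,0.25,0],[4,0,0,0.25,0],[7,0,0,0.25,0],[7,0,0,0.25,0],[7,0,0,0.25,0],[7,0,0,0,0],[7,0,0,-1,0],[7,0,0,-3,0],[7,0,0,-6,0],[7,0,0,-9,0],[7,0,0,-9,0]]}}

```text
time: 6.85
tool_pos: [0.4152, 0.3657, 0.2529]
tcp_rot: [-0.184, 3.128, 0.01]
wrist_force: [0.2, 1.0, 0.3]
width: 0.822
grip_force: 0.0
```

```bash
python3 - <<'E'
from h import *
to([.602,.0565,.25],PSI); to([.602,.0565,.175],PSI)
im,d=snap('side'); Q=cloud('side',d)
m=(Q[...,2]>.13)&(abs(Q[...,0]-.41)<.06)&(abs(Q[...,1]-.36)<.06)&(Q[...,2]<.2); p=Q[m]; print(m.sum(),np.percentile(p,[5,50,95],axis=0))
E
```

```text
to [0.602, 0.0565, 0.25] -> [-14.91 -32.9    0.23] twist 0.04 | tilt [ 0.008  0.007 -1.   ] q [ 0.68  0.01  1.85  0.    1.27 -1.01] t 6.8
to [0.602, 0.0565, 0.175] -> [-14.85 -32.95   7.73] twist 0.04 | tilt [ 0.008  0.007 -1.   ] q [ 0.68  0.01  1.85  0.    1.27 -1.01] t 6.8
241 [[0.3925 0.3381 0.1334]
 [0.4116 0.3546 0.1434]
 [0.4332 0.3735 0.178 ]]
```

>>> {"method": "step_arm", "body": {"motion": [[7,-1,-2,0,0],[7,-3,-6,0,0],[7,-5,-10,0,0],[7,-7,-15,0,0],[7,-9,-19.5,0,0],[7,-11,-24,0,0],[7,-13,-28.5,0,0],[7,-14.3,-31.5,0,0],[7,-14.9,-32.9,0,0],[7,-14.9,-32.9,0,0],[7,-14.9,-32.9,2,0],[7,-14.9,-32.9,5,0],[7,-14.9,-32.9,7.5,0],[7,-14.9,-32.9,7.7,0],[7,-14.9,-32.9,7.7,0]]}}

```text
time: 8.4
tool_pos: [0.5979, 0.0558, 0.1686]
tcp_rot: [0.187, -3.134, -0.001]
wrist_force: [-0.6, 0.8, 1.4]
width: 0.82
grip_force: 0.0
```

>>> {"method": "step_arm", "body": {"motion": [[1,0,0,0,0],[1,0,0,0,0],[1,0,0,0,0],[1,0,0,0,0],[1,0,0,0,0],[1,0,0,0,0],[1,0,0,0,0],[1,0,0,0,0],[1,0,0,0,0],[1,0,0,0,0]], "force": 40}}

```text
time: 9.4
tool_pos: [0.6, 0.0547, 0.1709]
tcp_rot: [-0.182, 3.134, 0.001]
wrist_force: [-0.8, 1.6, 6.8]
width: 0.208
grip_force: 39.7
```

>>> {"method": "step_arm", "body": {"motion": [[1,0,0.5,0,0],[1,0,1.5,0,0],[1,0,3,0,0],[1,0,4.5,0,0],[1,0,6,0,0],[1,0,7.5,0,0],[1,0,9,0,0],[1,0,10.5,0,0],[1,0,12,0,0],[1,0,13.5,0,0],[1,0,14.5,0,0],[1,0,15.5,0,0],[1,0,16,0,0],[1,0,16,0,0],[1,0,16,0,0]]}}

```text
time: 10.9
tool_pos: [0.5846, 0.2155, 0.171]
tcp_rot: [-0.184, 3.126, 0.005]
wrist_force: [11.8, 2.8, 0.3]
width: 0.212
grip_force: 40.0
```

>>> {"method": "step_arm", "body": {"motion": [[1,0,0.2,0,0],[1,0,0.4,0,0],[1,0,0.6,0,0],[1,0,0.8,0,0],[1,0,1.0,0,0],[1,0,1.2,0,0],[1,0,1.2,0,0]]}}

```text
time: 11.6
tool_pos: [0.5835, 0.2264, 0.1709]
tcp_rot: [-0.183, 3.126, 0.003]
wrist_force: [12.8, 0.4, 0.2]
width: 0.206
grip_force: 39.7
```

>>> {"method": "step_arm", "body": {"motion": [[1,-0.1,0.2,0,0],[1,-0.2,0.4,0,0],[1,-0.3,0.6,0,0],[1,-0.3,0.8,0,0],[1,-0.3,1.0,0,0],[1,-0.3,1.0,0,0]]}}

```text
time: 12.2
tool_pos: [0.5832, 0.2281, 0.1709]
tcp_rot: [-0.184, 3.133, -0.02]
wrist_force: [4.5, -27.4, 10.4]
width: 0.208
grip_force: 47.0
```

The head hit its stop (-27 N along y). I'll relieve the push, release and rise.

>>> {"method": "step_arm", "body": {"motion": [[1,0,-0.5,0,0],[1,0,-0.6,0,0],[1,0,-0.6,0,0],[4,0,-0.6,0,0],[6,0,-0.6,0,0],[6,0,-0.6,0,0],[6,0,-0.6,0,0],[6,0,-0.6,-1,0],[6,0,-0.6,-4,0],[6,0,-0.6,-8,0],[6,0,-5,-10,0],[6,0,-10,-10,0],[6,0,-15,-10,0],[6,0,-20,-10,0],[6,0,-24,-10,0],[6,0,-28,-10,0],[6,4,-29,-10,0],[6,8,-29,-10,0],[6,8,-29,-10,0]]}}

```text
time: 14.1
tool_pos: [0.531, -0.0627, 0.2688]
tcp_rot: [0.181, -3.132, -0.001]
wrist_force: [0.0, 0.2, 0.1]
width: 0.702
grip_force: 0.0
```

```bash
python3 - <<'E'
from h import *
# rectify deck plane from both cameras with guess frame: handle grip at stop = imager y .235
s=bot.read_state(); print(s['tool_pos'])
psi=.098
ey=np.array([-np.sin(psi),np.cos(psi),0]); ex=np.array([np.cos(psi),np.sin(psi),0])
O=np.array([.606,-.007,0]); a=.35
dx=ex*np.cos(a)+np.array([0,0,np.sin(a)]); C=O+np.array([0,0,.075])
res=[]
S=2. # px/mm
X,Y=np.meshgrid(np.arange(-50,50,1/S),np.arange(-250,160,1/S),indexing='ij')
W=C+(X[...,None]*dx+Y[...,None]*ey)/1000
for n in('top','side'):
    im,d=snap(n); K,o,M,c=cam(n); q=(W-o)@M; u=(K[0,0]*q[...,0]/-q[...,2]+K[0,2]).astype(np.float32); v=(K[1,1]*-q[...,1]/-q[...,2]+K[1,2]).astype(np.float32)
    r=cv2.remap(im,u,v,cv2.INTER_CUBIC)[::-1,::-1].copy()
    for wy in(-190,-95,0,95): cv2.circle(r,(int((160-wy)*S),int((50+6)*S)),int(31*S),(255,0,0),1)
    cv2.line(r,(0,int((50+37.5)*S)),(r.shape[1],int((50+37.5)*S)),(0,255,0),1)
    res.append(r)
cv2.imwrite('pics/rect.png',cv2.cvtColor(cv2.resize(np.vstack(res),None,fx=.97,fy=.97),cv2.COLOR_RGB2BGR))
E
```

```text
[ 0.531  -0.0627  0.2688]
```

View pics/rect.png

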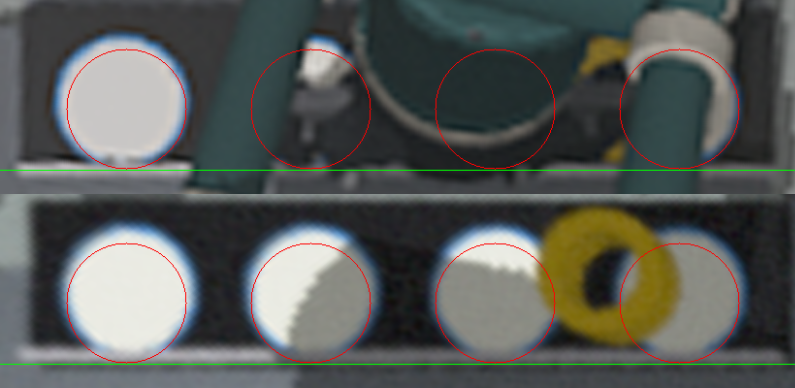

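Window 3 sits about 5 mm further up the slope than guessed in both rectified views; the yaw of 0.098 fits. I'll check the height using depth, then solve for the tape and the imager origin.

```bash
python3 - <<'E'
from h import *
psi=.098; ey=np.array([-np.sin(psi),np.cos(psi),0]); ex=np.array([np.cos(psi),np.sin(psi),0]); a=.35
for n in('top','side'):
    im,d=load(n); P=cloud(n,d)
    O=np.array([.6107,-.0055,0]); r=P-O; x=r@ex; y=r@ey; z=P[...,2]
    on=(abs(x)<.025)&(y>.06)&(y<.13)&(abs(z-.075-x*np.tan(a))<.02)
    print(n,'w3 area n',on.sum(),'dz at deck',np.median((z-.075-x*np.tan(a))[on]), 'slope',np.polyfit(x[on],z[on],1))
    hsv=cv2.cvtColor(im,cv2.COLOR_RGB2HSV)
    for w in (0.095,):
        pass
    t=(cv2.inRange(hsv,(18,110,60),(36,255,255))>0)&(abs(x)<.06)&(y<-.06)&(y>-.25)&(z>.08)&(z<.13)
    if t.sum():
        h=(z-.075-x*np.tan(a))*np.cos(a); top=t&(h>.019); p=P[top]; q=np.stack([x[top],y[top]],1).astype(np.float32); print('tape',t.sum(),top.sum(),'med h',np.median(h[top]),cv2.minEnclosingCircle(q), np.percentile(q,[3,97],axis=0).mean(0))
    b=(abs(x)<.05)&(y>.16)&(y<.19)&(z<.05); print('bay z',np.median(z[b]))
    b=(abs(z-.004)<.03)&(x<-.1)&(x>-.15)&(abs(y)<.05); print('bench z',np.median(z[b]))
E
```

```text
top w3 area n 373 dz at deck 0.0007713183431993604 slope [0.3606 0.0758]
tape 31 31 med h 0.024434956618582672 ((-0.011857517994940281, -0.15069442987442017), 0.02934465929865837) [-0.0115 -0.1494]
bay z 0.02040585833648101
bench z 7.738795406631027e-05
side w3 area n 312 dz at deck -0.002043456637778893 slope [0.3632 0.0729]
tape 338 229 med h 0.021593755391317457 ((-0.009021658450365067, -0.16176795959472656), 0.032700181007385254) [-0.0094 -0.1614]
bay z 0.01806649111979519
bench z -0.0017555550749600024
```

```bash
cat >> h.py <<'E'
PSI=.098
def wd(ix,iy,z,O=(.6107,-.0055)):
    return np.array([O[0]+ix*np.cos(PSI)-iy*np.sin(PSI),O[1]+ix*np.sin(PSI)+iy*np.cos(PSI),z]).round(4)
E
python3 -c "
from h import *
to(wd(-.0065,-.159,.16),PSI); to(wd(-.0065,-.159,.078),PSI)"
```

```text
to [ 0.6198 -0.1644  0.16  ] -> [ -7.2  -11.15  11.03] twist 1.09 | tilt [ 0.002 -0.    -1.   ] q [-0.16 -0.02  1.85  0.    1.31 -1.85] t 14.2
to [ 0.6198 -0.1644  0.078 ] -> [ -7.18 -11.15  19.23] twist 1.09 | tilt [ 0.002 -0.    -1.   ] q [-0.16 -0.02  1.85  0.    1.31 -1.85] t 14.2
```

>>> {"method": "step_arm", "body": {"motion": [[8.5,-2,-3,2,1],[8.5,-4,-6,5,1],[8.5,-6,-9,8,1],[8.5,-7,-11,10,1],[8.5,-7.2,-11.15,11,1],[8.5,-7.2,-11.15,12,1],[8.5,-7.2,-11.15,14,1],[8.5,-7.2,-11.15,16,1],[8.5,-7.2,-11.15,18,1],[8.5,-7.2,-11.15,18.8,1],[8.5,-7.2,-11.15,19.1,1],[8.5,-7.2,-11.15,19.1,1],[8.5,-7.2,-11.15,19.1,1]]}}

```text
time: 15.5
tool_pos: [0.621, -0.1642, 0.0798]
tcp_rot: [-0.158, 3.135, -0.001]
wrist_force: [-0.1, 0.1, 0.6]
width: 0.993
grip_force: 0.0
```

>>> {"method": "step_arm", "body": {"motion": [[5.5,0,0,0,0],[5.5,0,0,0,0],[5.5,0,0,0,0],[5.5,0,0,0,0],[5.5,0,0,0,0],[5.5,0,0,0,0],[5.5,0,0,0,0],[5.5,0,0,0,0]], "force": 25}}

```text
time: 16.3
tool_pos: [0.6208, -0.1645, 0.08]
tcp_rot: [-0.157, 3.136, -0.001]
wrist_force: [-2.1, 1.2, 5.9]
width: 0.746
grip_force: 27.0
```

```bash
python3 -c "
from h import *
to([.62,-.1645,.2],PSI);to([.45,-.1,.17],PSI); to([.413,.275,.14],0);to([.413,.275,.021],0)"
```

```text
to [0.62, -0.1645, 0.2] -> [  0.06  -0.   -12.  ] twist 0.11 | tilt [ 0.002 -0.    -1.   ] q [-0.3   0.33  1.81  0.    1.   -1.97] t 16.3
to [0.45, -0.1, 0.17] -> [16.33  8.11 -9.03] twist 0.11 | tilt [ 0.002 -0.    -1.   ] q [-0.3   0.33  1.81  0.    1.   -1.97] t 16.3
to [0.413, 0.275, 0.14] -> [16.28 45.8  -6.06] twist 5.73 | tilt [ 0.002 -0.    -1.   ] q [-0.3   0.33  1.81  0.    1.   -1.97] t 16.3
to [0.413, 0.275, 0.021] -> [16.3  45.8   5.84] twist 5.73 | tilt [ 0.002 -0.    -1.   ] q [-0.3   0.33  1.81  0.    1.   -1.97] t 16.3
```

>>> {"method": "step_arm", "body": {"motion": [[5.5,0,0,-2,0],[5.5,0,0,-5,0],[5.5,0.5,0,-8,0],[5.5,3,1,-9.5,0],[5.5,6,3,-9.5,0],[5.5,9,6,-9.5,1],[5.5,12,10,-9.5,2],[5.5,14,14,-9.5,3],[5.5,16,18,-9.5,4],[5.5,16.3,22,-9.5,5],[5.5,16.3,26,-9.5,5.7],[5.5,16.3,30,-9,5.7],[5.5,16.3,34,-8,5.7],[5.5,16.3,38,-7,5.7],[5.5,16.3,42,-6,5.7],[5.5,16.3,44.5,-6,5.7],[5.5,16.3,45.6,-6,5.7],[5.5,16.3,45.8,-4,5.7],[5.5,16.3,45.8,-2,5.7],[5.5,16.3,45.8,-2,5.7]]}}

```text
time: 18.3
tool_pos: [0.41, 0.2734, 0.0958]
tcp_rot: [0.001, -3.137, 0.005]
wrist_force: [-0.1, -0.4, -0.3]
width: 0.75
grip_force: 27.9
```

```bash
python3 - <<'E'
from h import *
to([.413,.275,.022],0)
im,d=snap('side'); cv2.imwrite('pics/s3.png',cv2.cvtColor(cv2.resize(im[80:230,100:350],None,fx=3,fy=3),cv2.COLOR_RGB2BGR))
E
```

```text
to [0.413, 0.275, 0.022] -> [-0.34  0.18  7.38] twist 0.03 | tilt [-0.005 -0.003 -1.   ] q [ 0.54  0.05  2.12 -0.    0.98 -1.03] t 18.3
```

View pics/s3.png

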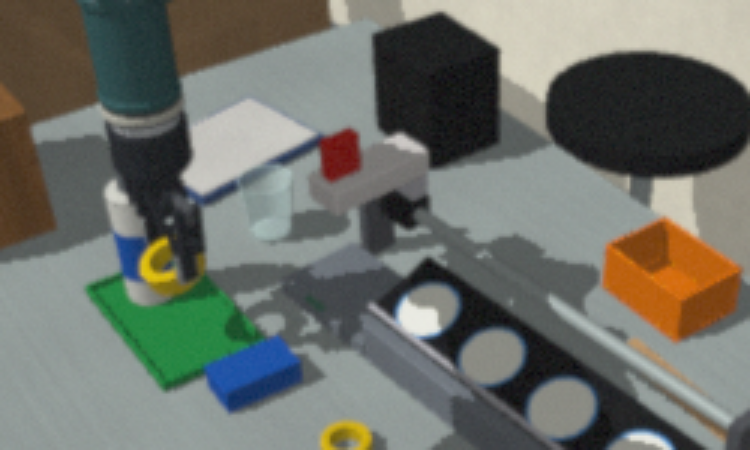

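```bash
python3 - <<'E'
from h import *
im,d=load('side'); P=cloud('side',d); hsv=cv2.cvtColor(im,cv2.COLOR_RGB2HSV)
t=(cv2.inRange(hsv,(18,110,60),(36,255,255))>0)&(abs(P[...,0]-.41)<.06)&(abs(P[...,1]-.273)<.06)
p=P[t]; print(t.sum(),np.percentile(p,[1,50,99],axis=0))
# RANSAC plane for the top face
rng=np.random.default_rng(0); best=None
for _ in range(800):
    q=p[rng.choice(len(p),3,False)]; n=np.cross(q[1]-q[0],q[2]-q[0]); l=np.linalg.norm(n)
    if l<1e-5: continue
    n/=l; k=abs((p-q[0])@n)<.0025
    if best is None or k.sum()>best[0]: best=(k.sum(),n*np.sign(n[2]),k)
k=best[2]; c=p[k].mean(0); n=np.linalg.svd(p[k]-c)[2][2]; print(best[0],n*np.sign(n[2]),c)
E
```

```text
194 [[0.3794 0.2321 0.085 ]
 [0.3992 0.2671 0.1028]
 [0.4351 0.3081 0.1512]]
82 [-0.3678  0.0375  0.9292] [0.3964 0.277  0.1061]
```

The tape is tilted about 21° in the grip, as expected. I'll lower until its low edge touches, then ease it flat.

>>> {"method": "step_arm", "body": {"motion": [[5.5,-0.3,0.1,1.5,0],[5.5,-0.3,0.1,3.5,0],[5.5,-0.3,0.1,5.5,0],[5.5,-0.3,0.1,6.8,0],[5.5,-0.3,0.1,7.2,0],[5.5,-0.3,0.1,7.4,0],[5.5,-0.3,0.1,7.6,0],[5.5,-0.3,0.1,7.8,0],[5.5,-0.3,0.1,7.9,0],[5.5,-0.3,0.1,7.9,0]]}}

```text
time: 19.35
tool_pos: [0.4158, 0.2765, 0.0199]
tcp_rot: [-0.001, 3.14, 0.001]
wrist_force: [1.6, 0.2, 0.5]
width: 0.746
grip_force: 28.5
```

```bash
python3 -c "
from h import *
to([.413,.275,.012],0); print(bot.read_state()['wrist_force'])"
```

```text
to [0.413, 0.275, 0.012] -> [ 0.28 -0.15  0.79] twist 0.05 | tilt [ 0.002  0.001 -1.   ] q [ 0.54  0.17  2.16 -0.    0.81 -1.03] t 19.4
[1.5684 0.1545 0.5396]
```

>>> {"method": "step_arm", "body": {"motion": [[5.5,0,0,0.2,0],[5.5,0,0,0.4,0],[5.5,0,0,0.6,0],[5.5,0,0,0.7,0],[5.5,0,0,0.7,0],[6.8,0,0,0.6,0],[7.4,0,0,0.5,0],[7.4,0,0,0.3,0],[7.4,0,0,0,0],[7.4,0,0,-2,0],[7.4,0,0,-5,0],[7.4,0,0,-9,0],[7.4,0,0,-13,0],[7.4,0,-4,-16,0],[7.4,0,-8,-16,0],[7.4,0,-12,-16,0],[7.4,0,-16,-16,0],[7.4,0,-20,-16,0],[7.4,0,-24,-16,0],[7.4,0,-24,-16,0]]}}

```text
time: 21.35
tool_pos: [0.4147, 0.0326, 0.1793]
tcp_rot: [0.007, 3.142, -0.002]
wrist_force: [-0.4, 0.1, 0.9]
width: 0.867
grip_force: 0.0
```

```bash
python3 - <<'E'
from h import *
for n in('top','side'):
    im,d=snap(n); P=cloud(n,d); hsv=cv2.cvtColor(im,cv2.COLOR_RGB2HSV)
    t=(cv2.inRange(hsv,(18,110,60),(36,255,255))>0)&(abs(P[...,0]-.41)<.06)&(abs(P[...,1]-.273)<.06)
    p=P[t]; print(n,t.sum(),np.percentile(p,[3,50,97],axis=0))
    cv2.imwrite(f'pics/{n}4.png',cv2.cvtColor(im,cv2.COLOR_RGB2BGR))
D=dict(amber=((8,60,100),(25,255,255)),red=((160,80,60),(180,255,255)),purple=((125,30,40),(160,255,255)))
B=dict(amber=((300,222,330,250),(240,278,276,308)),red=((345,185,377,212),(324,298,357,327)),purple=((352,220,384,248),(288,328,322,360)))
im,_=load('top'); ims,_=load('side')
for n in D:
    for I,nm,b in((im,'top',B[n][0]),(ims,'side',B[n][1])):
        try: e=ell(I,*D[n],b); print(n,nm,np.round(e[0],1),np.round(e[1],1),atz(nm,*e[0],.013))
        except Exception as ex: print(n,nm,'none')
to([.4245,-.2188,.1],0)
E
```

```text
top 244 [[0.3896 0.2488 0.0057]
 [0.4179 0.2769 0.0277]
 [0.4474 0.307  0.0321]]
side 300 [[0.3918 0.2436 0.0025]
 [0.4213 0.2696 0.0216]
 [0.4508 0.3043 0.0282]]
amber top [314.9 236.8] [17.1 17.3] [ 0.4225 -0.2176  0.013 ]
amber side [256.7 291.8] [20.2 22.5] [ 0.4257 -0.2201  0.013 ]
red top [368.3 202. ] [16.4 16.9] [ 0.533  -0.3983  0.013 ]
red side [341.5 320.3] [20.5 24.8] [ 0.5372 -0.4001  0.013 ]
purple top [368.1 234.1] [17.1 17.5] [ 0.4281 -0.3886  0.013 ]
purple side [304.5 342.9] [24.3 25.9] [ 0.431  -0.3916  0.013 ]
to [0.4245, -0.2188, 0.1] -> [ -1.01 -25.45   7.91] twist -0.12 | tilt [ 0.     0.001 -1.   ] q [ 0.03 -0.2   2.18  0.    1.16 -1.54] t 21.4
```

View pics/side4.png

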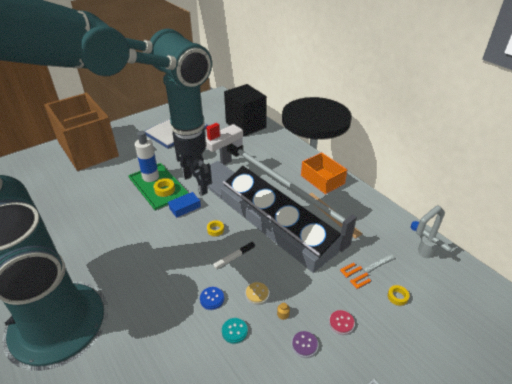

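The tape lies flat in the tray around (0.42, 0.275) with its top at 28 mm, and the head is parked. The red dish was knocked to about (0.535, -0.399). The amber dish (315,237 in the top view) goes first, to window 2.

>>> {"method": "step_arm", "body": {"motion": [[7.6,0,-3,1,-1],[7.6,-0.5,-7,2,-2],[7.6,-0.9,-11,4,-3],[7.6,-0.9,-15,5,-4],[7.6,-0.9,-19,6,-5],[7.6,-0.9,-22.5,8,-5.6],[7.6,-0.9,-24.6,10,-5.6],[7.6,-0.9,-25.3,12,-5.6],[7.6,-0.9,-25.4,13,-5.6],[7.6,-0.9,-25.4,13,-5.6],[7.6,-0.9,-25.4,13,-5.6]], "force": 20}}

```text
time: 22.55
tool_pos: [0.4249, -0.2167, 0.0495]
tcp_rot: [0.157, -3.138, -0.001]
wrist_force: [-0.2, 0.4, -1.1]
width: 0.887
grip_force: 0.0
```

```bash
python3 -c "
from h import *
to([.4241,-.2189,.002],PSI)"
```

```text
to [0.4241, -0.2189, 0.002] -> [ 0.1  -0.22  4.75] twist 0.12 | tilt [-0.  0. -1.] q [-0.52  0.08  2.18  0.    0.87 -2.2 ] t 22.6
```

>>> {"method": "step_arm", "body": {"motion": [[7.6,0,-0.1,1.5,0],[7.6,0,-0.1,3,0],[7.6,0,-0.1,4,0],[7.6,0,-0.1,4.5,0],[7.6,0,-0.1,4.7,0],[7.6,0,-0.1,4.7,0],[7.6,0,-0.1,4.7,0],[5,0,-0.1,4.7,0],[5,0,-0.1,4.7,0],[5,0,-0.1,4.7,0],[5,0,-0.1,4.7,0],[5,0,-0.1,4.7,0],[5,0,-0.1,4.7,0],[5,0,-0.1,4.7,0]], "force": 20}}

```text
time: 23.95
tool_pos: [0.4249, -0.2191, 0.0031]
tcp_rot: [-0.154, 3.137, -0.001]
wrist_force: [-1.6, 0.8, 5.1]
width: 0.687
grip_force: 20.9
```

```bash
python3 -c "
from h import *
print(bot.read_state()['tool_pos'])
for z in(.14,.09,.077): to(wd(-.0085,0,z),PSI)"
```

```text
[ 0.4249 -0.2191  0.0031]
to [ 0.6022 -0.0063  0.14  ] -> [-19.74  19.43 -13.68] twist 0.02 | tilt [ 0.001 -0.    -1.   ] q [-0.53  0.16  2.21  0.    0.77 -2.2 ] t 23.9
to [ 0.6022 -0.0063  0.09  ] -> [-19.74  19.43  -8.68] twist 0.02 | tilt [ 0.001 -0.    -1.   ] q [-0.53  0.16  2.21  0.    0.77 -2.2 ] t 23.9
to [ 0.6022 -0.0063  0.077 ] -> [-19.74  19.44  -7.38] twist 0.02 | tilt [ 0.001 -0.    -1.   ] q [-0.53  0.16  2.21  0.    0.77 -2.2 ] t 23.9
```

>>> {"method": "step_arm", "body": {"motion": [[5,0,0,-2,0],[5,0,0,-5,0],[5,-0.5,0.5,-9,0],[5,-2,2,-12,0],[5,-5,5,-14,0],[5,-8,8,-14,0],[5,-11,11,-14,0],[5,-14,14,-14,0],[5,-17,17,-14,0],[5,-19,18.8,-14,0],[5,-19.6,19.4,-14,0],[5,-19.7,19.4,-14,0],[5,-19.7,19.4,-12,0],[5,-19.7,19.4,-10,0],[5,-19.7,19.4,-9.3,0],[5,-19.7,19.4,-9.3,0]]}}

```text
time: 25.55
tool_pos: [0.5993, -0.0074, 0.0937]
tcp_rot: [0.152, -3.134, -0.0]
wrist_force: [0.1, 0.5, -0.2]
width: 0.687
grip_force: 22.1
```

```bash
python3 - <<'E'
from h import *
to(wd(-.0085,0,.0785),PSI)
im,d=snap('side'); P=cloud('side',d); hsv=cv2.cvtColor(im,cv2.COLOR_RGB2HSV); t=bot.read_state()['tool_pos']
m=(cv2.inRange(hsv,(8,60,70),(25,255,255))>0)&(np.linalg.norm(P-t,axis=-1)<.06); p=P[m]; print(m.sum(),np.percentile(p,[3,50,97],axis=0),t)
u,v=proj('side',t).astype(int); cv2.imwrite('pics/s5.png',cv2.cvtColor(cv2.resize(im[v-50:v+50,u-60:u+60],None,fx=5,fy=5,interpolation=cv2.INTER_CUBIC),cv2.COLOR_RGB2BGR))
E
```

```text
to [ 0.6022 -0.0063  0.0785] -> [-0.31  0.09  1.52] twist -0.05 | tilt [-0.004 -0.    -1.   ] q [-0.05  0.25  1.9  -0.    1.   -1.72] t 25.6
174 [[ 0.575  -0.0321  0.0866]
 [ 0.5945 -0.004   0.1029]
 [ 0.6228  0.0251  0.1061]] [ 0.6004 -0.0073  0.0949]
```

View pics/s5.png

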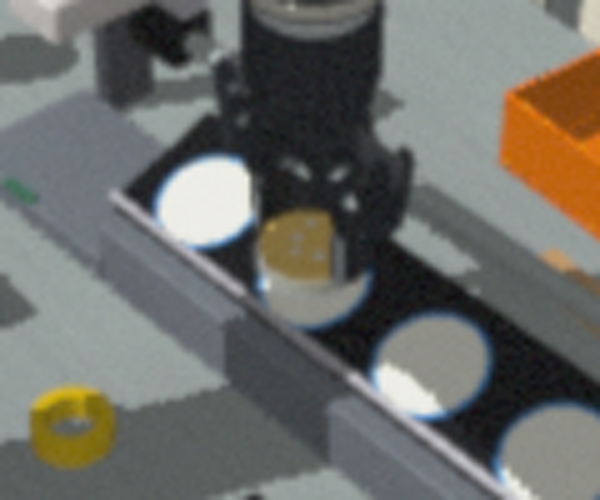

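The amber dish is held level over window 2. I'll lower it so the upslope edge touches and the dish pivots flat, then release.

>>> {"method": "step_arm", "body": {"motion": [[5,-0.15,0.1,0.4,0],[5,-0.15,0.1,0.7,0],[5,-0.15,0.1,0.9,0],[5,-0.15,0.1,1.1,0],[5,-0.15,0.1,1.3,0],[5,-0.15,0.1,1.5,0],[5,-0.15,0.1,1.6,0],[5,-0.15,0.1,1.6,0]]}}

```text
time: 26.4
tool_pos: [0.6024, -0.0053, 0.0791]
tcp_rot: [0.155, -3.137, 0.0]
wrist_force: [-3.0, -0.5, 4.1]
width: 0.691
grip_force: 23.7
```

>>> {"method": "step_arm", "body": {"motion": [[6.4,0,0,0,0],[6.8,0,0,0,0],[7,0,0,0,0],[7,0,0,0,0],[7,0,0,-0.5,0],[7,0,0,-2,0],[7,0,0,-5,0],[7,2,0,-8,0],[7,5,-2,-8,0],[7,9,-6,-8,0],[7,13,-10,-8,0],[7,14,-13,-8,0],[7,14,-13,-8,0]]}}

```text
time: 27.7
tool_pos: [0.4748, -0.1524, 0.161]
tcp_rot: [-0.147, 3.137, -0.004]
wrist_force: [0.4, 0.1, 0.3]
width: 0.819
grip_force: 0.0
```

```bash
cat >> h.py <<'E'
D=dict(amber=((8,60,70),(25,255,255)),red=((165,80,60),(180,255,255)),purple=((125,30,40),(160,255,255)))
def seg(n,nm,im,P,c,r=.06):
    hsv=cv2.cvtColor(im,cv2.COLOR_RGB2HSV); return (cv2.inRange(hsv,*D[n])>0)&(np.linalg.norm(P-np.array(c),axis=-1)<r)
def dish_on(n,k):
    """imager-frame deck coords (mm) of a dish near window k: x along slope, y, height; and tilt"""
    w=wd(-.0082,[-.19,-.095,0,.095][k],.08)
    for nm in('top','side'):
        im,d=load(nm); P=cloud(nm,d); m=seg(n,nm,im,P,w)
        if m.sum()<30: print(n,nm,'hidden'); continue
        p=P[m]; r=p-wd(0,0,.075); ex=np.array([np.cos(PSI),np.sin(PSI),0]); ey=np.array([-np.sin(PSI),np.cos(PSI),0]); a=.35
        q=np.stack([r@(ex*np.cos(a)+[0,0,np.sin(a)]),r@ey,r@(-ex*np.sin(a)+[0,0,np.cos(a)])],1)*1000
        A=np.c_[q[:,:2],np.ones(len(q))]; k=abs(q[:,2]-np.median(q[:,2]))<4; c=np.linalg.lstsq(A[k],q[k,2],rcond=None)[0]
        print(n,nm,m.sum(),'mid',np.percentile(q,[3,97],axis=0).mean(0).round(1),'ext',np.ptp(np.percentile(q,[3,97],axis=0),axis=0).round(1),'medh',np.median(q[:,2]).round(1),'tilt',c[:2].round(3))
E
python3 - <<'E'
from h import *
for n in('top','side'): snap(n)
dish_on('amber',2); to([.4296,-.39,.05],PSI)
im,_=load('top'); ims,_=load('side')
for n,bs in dict(purple=((352,220,384,248),(288,328,322,360)),red=((345,185,390,220),(324,298,370,340))).items():
    for I,nm,b in((im,'top',bs[0]),(ims,'side',bs[1])):
        try: e=ell(I,*D[n],b); print(n,nm,np.round(e[0],1),np.round(e[1],1),atz(nm,*e[0],.013))
        except Exception as ex: print(n,nm,'none')
E
```

```text
amber top 222 mid [-6.9  2.2 14.7] ext [47.8 46.2  6.9] medh 15.0 tilt [ 0.009 -0.006]
amber side hidden
to [0.4296, -0.39, 0.05] -> [  6.99 -23.49  11.08] twist -0.14 | tilt [ 0.002 -0.    -1.   ] q [-0.35 -0.01  2.05  0.    1.1  -2.02] t 27.8
purple top [368.1 234.1] [17.  17.7] [ 0.4281 -0.3884  0.013 ]
purple side [304.5 342.8] [24.1 25.9] [ 0.4312 -0.3915  0.013 ]
red top [368.2 201.9] [16.4 17.2] [ 0.5333 -0.398   0.013 ]
red side [341.5 320.8] [21.5 24.7] [ 0.5363 -0.401   0.013 ]
```

Amber lies flat on window 2 (about 2 mm off). Next is purple, for window 1.

>>> {"method": "step_arm", "body": {"motion": [[7.6,1,-3,1,0],[7.6,2,-7,2,0],[7.6,3,-11,4,0],[7.6,5,-15,6,0],[7.6,6,-19,8,0],[7.6,6.8,-22,9,0],[7.6,7,-23.3,10,0],[7.6,7,-23.5,11,0],[7.6,7,-23.5,12,0],[7.6,7,-23.5,12,0],[7.6,7,-23.5,12,0]]}}

```text
time: 28.9
tool_pos: [0.43, -0.3875, 0.0391]
tcp_rot: [0.157, -3.137, -0.002]
wrist_force: [-0.3, -1.2, -1.0]
width: 0.891
grip_force: 0.0
```

```bash
python3 -c "
from h import *
to([.4297,-.39,.002],PSI)"
```

```text
to [0.4297, -0.39, 0.002] -> [ 0.05 -0.25  3.71] twist 0.12 | tilt [-0.001  0.001 -1.   ] q [-0.78  0.28  1.98  0.    0.89 -2.45] t 28.9
```

>>> {"method": "step_arm", "body": {"motion": [[7.6,0,-0.1,1.5,0],[7.6,0,-0.1,2.8,0],[7.6,0,-0.1,3.5,0],[7.6,0,-0.1,3.7,0],[7.6,0,-0.1,3.7,0],[7.6,0,-0.1,3.7,0],[5,0,-0.1,3.7,0],[5,0,-0.1,3.7,0],[5,0,-0.1,3.7,0],[5,0,-0.1,3.7,0],[5,0,-0.1,3.7,0],[5,0,-0.1,3.7,0],[5,0,-0.1,3.7,0]], "force": 20}}

```text
time: 30.2
tool_pos: [0.4302, -0.3907, 0.0031]
tcp_rot: [-0.154, 3.137, -0.002]
wrist_force: [-1.6, 0.5, 5.7]
width: 0.691
grip_force: 21.7
```

```bash
python3 -c "
from h import *
print(bot.read_state()['tool_pos'])
for z in(.14,.095): to(wd(-.0085,-.096,z),PSI)"
```

```text
[ 0.4302 -0.3907  0.0031]
to [ 0.6116 -0.1019  0.14  ] -> [-20.9   26.94 -13.7 ] twist 0.02 | tilt [ 0.001 -0.001 -1.   ] q [-0.78  0.33  1.99 -0.    0.82 -2.45] t 30.2
to [ 0.6116 -0.1019  0.095 ] -> [-20.89  26.95  -9.2 ] twist 0.02 | tilt [ 0.001 -0.001 -1.   ] q [-0.78  0.33  1.99 -0.    0.82 -2.45] t 30.2
```

>>> {"method": "step_arm", "body": {"motion": [[5,0,0,-2,0],[5,0,0,-6,0],[5,-0.5,0.5,-10,0],[5,-2,2,-13,0],[5,-5,6,-14,0],[5,-8,10,-14,0],[5,-11,14,-14,0],[5,-14,18,-14,0],[5,-17,22,-14,0],[5,-19.5,25,-14,0],[5,-20.6,26.5,-14,0],[5,-20.9,26.9,-14,0],[5,-20.9,26.9,-14,0],[5,-20.9,26.9,-12,0],[5,-20.9,26.9,-10,0],[5,-20.9,26.9,-9.3,0],[5,-20.9,26.9,-9.3,0],[5,-20.9,26.9,-9.3,0]]}}

```text
time: 32.0
tool_pos: [0.6113, -0.103, 0.0958]
tcp_rot: [-0.153, 3.138, -0.0]
wrist_force: [-0.3, -0.3, 0.9]
width: 0.685
grip_force: 21.9
```

```bash
python3 -c "
from h import *
to(wd(-.0085,-.096,.0785),PSI)"
```

```text
to [ 0.6116 -0.1019  0.0785] -> [-0.04  0.1   1.73] twist -0.05 | tilt [ 0. -0. -1.] q [-0.21  0.28  1.85 -0.    1.01 -1.87] t 32.0
```

>>> {"method": "step_arm", "body": {"motion": [[5,0,0.1,0.4,0],[5,0,0.1,0.8,0],[5,0,0.1,1.0,0],[5,0,0.1,1.2,0],[5,0,0.1,1.4,0],[5,0,0.1,1.6,0],[5,0,0.1,1.7,0],[5,0,0.1,1.7,0]]}}

```text
time: 32.8
tool_pos: [0.6109, -0.1009, 0.0781]
tcp_rot: [0.155, -3.137, -0.0]
wrist_force: [-3.7, -1.0, 4.0]
width: 0.686
grip_force: 23.8
```

>>> {"method": "step_arm", "body": {"motion": [[6.4,0,0,0,0],[6.8,0,0,0,0],[7,0,0,0,0],[7,0,0,0,0],[7,0,0,-0.5,0],[7,0,0,-2,0],[7,0,0,-5,0],[7,1,-1,-8,0],[7,3,-4,-8,0],[7,5,-8,-8,0],[7,7,-12,-8,0],[7,8,-16,-8,0],[7,8,-18,-8,0],[7,8,-18,-8,0]]}}

```text
time: 34.2
tool_pos: [0.55, -0.2908, 0.1598]
tcp_rot: [-0.149, 3.136, -0.003]
wrist_force: [-0.2, 0.6, 1.3]
width: 0.816
grip_force: 0.0
```

```bash
python3 - <<'E'
from h import *
for n in('top','side'): snap(n)
dish_on('amber',2); dish_on('purple',1); to([.535,-.3995,.04],PSI)
im,_=load('top'); ims,_=load('side')
for n,bs in dict(red=((345,185,390,220),(324,298,370,340))).items():
    for I,nm,b in((im,'top',bs[0]),(ims,'side',bs[1])):
        try: e=ell(I,*D[n],b); print(n,nm,np.round(e[0],1),np.round(e[1],1),atz(nm,*e[0],.013))
        except Exception as ex: print(n,nm,'none')
E
```

```text
amber top 226 mid [-6.9  1.4 14.7] ext [48.3 47.7  7.7] medh 15.0 tilt [-0.003  0.008]
amber side 278 mid [-1.6  6.2  6. ] ext [54.2 64.  19. ] medh 11.7 tilt [ 0.008 -0.008]
purple top 210 mid [ -9.1 -93.9  15. ] ext [46.3 46.   8. ] medh 15.0 tilt [-0.001  0.015]
purple side 292 mid [ -3.9 -92.1   6.5] ext [50.6 59.4 17.9] medh 12.0 tilt [-0.002 -0.003]
to [0.535, -0.3995, 0.04] -> [  2.58 -10.98  11.89] twist -0.03 | tilt [ 0.001  0.001 -1.   ] q [-0.52  0.22  1.8   0.    1.12 -2.19] t 34.3
red top none
red side [341.5 320.8] [21.6 24.8] [ 0.5363 -0.4011  0.013 ]
```

Purple is flat on window 1. Now red, for window 0.

>>> {"method": "step_arm", "body": {"motion": [[7.6,0.5,-2,1,0],[7.6,1.3,-5,3,0],[7.6,2,-8,5,0],[7.6,2.5,-10.4,7,0],[7.6,2.6,-11,9,0],[7.6,2.6,-11,11,0],[7.6,2.6,-11,12,0],[7.6,2.6,-11,12,0],[7.6,2.6,-11,12,0]]}}

```text
time: 35.2
tool_pos: [0.5351, -0.3991, 0.0389]
tcp_rot: [-0.157, 3.137, -0.0]
wrist_force: [-0.1, -0.5, 0.4]
width: 0.887
grip_force: 0.0
```

```bash
python3 -c "
from h import *
to([.535,-.3995,.002],PSI)"
```

```text
to [0.535, -0.3995, 0.002] -> [ 0.01 -0.04  3.69] twist 0.11 | tilt [ 0. -0. -1.] q [-0.68  0.42  1.78  0.    0.94 -2.35] t 35.2
```

>>> {"method": "step_arm", "body": {"motion": [[7.6,0,0,1.5,0],[7.6,0,0,2.8,0],[7.6,0,0,3.5,0],[7.6,0,0,3.7,0],[7.6,0,0,3.7,0],[7.6,0,0,3.7,0],[5,0,0,3.7,0],[5,0,0,3.7,0],[5,0,0,3.7,0],[5,0,0,3.7,0],[5,0,0,3.7,0],[5,0,0,3.7,0],[5,0,0,3.7,0]], "force": 20}}

```text
time: 36.5
tool_pos: [0.5348, -0.4005, 0.0022]
tcp_rot: [-0.154, 3.137, -0.002]
wrist_force: [0.3, 0.2, 5.5]
width: 0.69
grip_force: 22.0
```

```bash
python3 -c "
from h import *
print(bot.read_state()['tool_pos'])
to(wd(-.0085,-.191,.095),PSI)"
```

```text
[ 0.5348 -0.4005  0.0022]
to [ 0.6209 -0.1964  0.095 ] -> [-10.58  19.45  -9.29] twist 0.02 | tilt [ 0.001 -0.001 -1.   ] q [-0.68  0.47  1.79 -0.    0.88 -2.35] t 36.5
```

>>> {"method": "step_arm", "body": {"motion": [[5,0,0,-2,0],[5,0,0,-6,0],[5,-0.5,0.5,-10,0],[5,-1.5,2,-13,0],[5,-3,5,-14,0],[5,-5,9,-14,0],[5,-7,13,-14,0],[5,-9,16.5,-14,0],[5,-10.2,18.7,-14,0],[5,-10.6,19.4,-14,0],[5,-10.6,19.4,-14,0],[5,-10.6,19.4,-12,0],[5,-10.6,19.4,-10,0],[5,-10.6,19.4,-9.3,0],[5,-10.6,19.4,-9.3,0],[5,-10.6,19.4,-9.3,0]]}}

```text
time: 38.1
tool_pos: [0.6207, -0.1974, 0.0947]
tcp_rot: [-0.153, 3.138, -0.0]
wrist_force: [0.3, 0.1, -0.3]
width: 0.687
grip_force: 21.8
```

```bash
python3 -c "
from h import *
to(wd(-.0085,-.191,.0775),PSI)"
```

```text
to [ 0.6209 -0.1964  0.0775] -> [-0.03  0.1   1.72] twist -0.03 | tilt [ 0. -0. -1.] q [-0.35  0.33  1.78 -0.    1.03 -2.01] t 38.1
```

>>> {"method": "step_arm", "body": {"motion": [[5,0,0.1,0.4,0],[5,0,0.1,0.8,0],[5,0,0.1,1.0,0],[5,0,0.1,1.2,0],[5,0,0.1,1.4,0],[5,0,0.1,1.6,0],[5,0,0.1,1.7,0],[5,0,0.1,1.7,0]]}}

```text
time: 38.9
tool_pos: [0.6203, -0.1955, 0.0771]
tcp_rot: [0.155, -3.137, 0.0]
wrist_force: [-4.4, -0.3, 4.3]
width: 0.689
grip_force: 23.8
```

>>> {"method": "step_arm", "body": {"motion": [[6.4,0,0,0,0],[6.8,0,0,0,0],[7,0,0,0,0],[7,0,0,0,0],[7,0,0,-0.5,0],[7,0,0,-2,0],[7,0,0,-5,0],[7,0,0,-9,0],[7,1,0,-12,0],[7,5,1,-15,0],[7,10,2,-15,0],[7,14,3,-15,0],[7,18,4,-15,0],[7,20,4,-15,0],[7,20,4,-15,0]]}}

```text
time: 40.4
tool_pos: [0.4157, -0.1752, 0.2287]
tcp_rot: [-0.153, 3.136, -0.002]
wrist_force: [-0.4, 0.1, -0.2]
width: 0.82
grip_force: 0.0
```

```bash
python3 - <<'E'
from h import *
for n in('top','side'): snap(n,n+'6')
dish_on('amber',2); dish_on('purple',1); dish_on('red',0)
for nm in('top','side'):
    X=cloud(nm,load(nm)[1]); hsv=cv2.cvtColor(load(nm)[0],cv2.COLOR_RGB2HSV); m=((hsv[...,0]<8)|(hsv[...,0]>173))&(hsv[...,1]>150)&(abs(X[...,2]-.205)<.008)&(abs(X[...,0]-.58)<.05)&(X[...,1]>.15); print('handle',m.sum(),X[m].mean(0) if m.any() else '')
    t=(cv2.inRange(hsv,(18,110,60),(36,255,255))>0)&(abs(X[...,0]-.41)<.06)&(abs(X[...,1]-.273)<.06); print('tape',X[t].mean(0) if t.any() else '')
to([.5832,.2281,.26],PSI)
E
```

```text
amber top 227 mid [-6.8  1.9 14.8] ext [48.  47.3  8.8] medh 15.0 tilt [-0.003 -0.009]
amber side 108 mid [14.   5.3  5.4] ext [30.5 63.7 19.1] medh 11.2 tilt [-0.024 -0.008]
purple top 217 mid [ -8.9 -94.1  14.8] ext [48.4 46.8  8.3] medh 15.1 tilt [-0.009 -0.005]
purple side 327 mid [ -2.3 -90.2   5.6] ext [57.2 65.8 19. ] medh 12.0 tilt [ 0.006 -0.012]
red top 211 mid [  -7.7 -188.3   15. ] ext [45.5 46.7  7.3] medh 15.1 tilt [0.011 0.008]
red side 311 mid [  -2.9 -186.7    6.4] ext [49.5 56.6 17.9] medh 12.3 tilt [-0.004  0.001]
handle 74 [0.5839 0.2274 0.2091]
tape [0.4184 0.2779 0.0251]
handle 69 [0.587  0.2222 0.2049]
tape [0.4212 0.2722 0.0187]
to [0.5832, 0.2281, 0.26] -> [-20.36  38.57  -3.11] twist -0.01 | tilt [ 0.003 -0.001 -1.   ] q [-0.45 -0.17  2.06  0.    1.25 -2.12] t 40.5
```

View pics/side6.png

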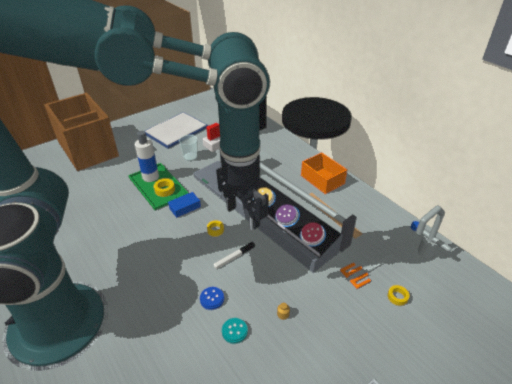

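All three dishes lie flat on windows 0–2, the bottle and tape are in the tray, and the head is still parked. Next I'll take the handle and slide the head home.

>>> {"method": "step_arm", "body": {"motion": [[6,-1,2,-3,0],[6,-3,6,-3,0],[6,-5,10,-3,0],[6,-7,14,-3,0],[6,-9.5,18,-3,0],[6,-11.5,22,-3,0],[6,-13.5,26,-3,0],[6,-15.5,30,-3,0],[6,-17.5,34,-3,0],[6,-19.2,37,-3,0],[6,-20.2,38.4,-3,0],[6,-20.4,38.6,-3,0],[6,-20.4,38.6,-3,0],[6,-20.4,38.6,-3,0]]}}

```text
time: 41.9
tool_pos: [0.5826, 0.2277, 0.2572]
tcp_rot: [0.153, -3.137, 0.001]
wrist_force: [-0.5, -0.3, 0.1]
width: 0.702
grip_force: 0.0
```

```bash
python3 -c "
from h import *
to([.5845,.2275,.173],PSI)"
```

```text
to [0.5845, 0.2275, 0.173] -> [-0.19 -0.04  8.42] twist -0.03 | tilt [-0.    -0.001 -1.   ] q [ 0.33  0.16  1.68 -0.    1.3  -1.34] t 41.9
```

>>> {"method": "step_arm", "body": {"motion": [[6,-0.1,0,2,0],[6,-0.1,0,4.5,0],[6,-0.1,0,7,0],[6,-0.1,0,8.2,0],[6,-0.1,0,8.3,0],[6,-0.1,0,8.3,0],[1,-0.1,0,8.3,0],[1,-0.1,0,8.3,0],[1,-0.1,0,8.3,0],[1,-0.1,0,8.3,0],[1,-0.1,0,8.3,0],[1,-0.1,0,8.3,0],[1,-0.1,0,8.3,0],[1,-0.1,0,8.3,0]], "force": 40}}

```text
time: 43.3
tool_pos: [0.5845, 0.2282, 0.1758]
tcp_rot: [-0.154, 3.136, -0.002]
wrist_force: [-0.7, -5.2, 5.1]
width: 0.202
grip_force: 41.0
```

>>> {"method": "step_arm", "body": {"motion": [[1,0,-0.5,0,0],[1,0,-1.5,0,0],[1,0,-3,0,0],[1,0,-5,0,0],[1,0,-7,0,0],[1,0,-9,0,0],[1,0,-11,0,0],[1,0,-13,0,0],[1,0,-15,0,0],[1,0,-17,0,0],[1,0,-19,0,0],[1,0,-20,0,0],[1,0,-20,0,0]]}}

```text
time: 44.6
tool_pos: [0.6039, 0.0286, 0.1758]
tcp_rot: [-0.153, 3.136, -0.001]
wrist_force: [-2.8, -2.2, 7.5]
width: 0.207
grip_force: 41.1
```

```bash
python3 -c "
from h import *
d=bot.read_state()['tool_pos'];print(d,bot.read_state()['wrist_force']);to(wd(-.004,-.19,.173),PSI)"
```

```text
[0.6039 0.0286 0.1758] [-2.792  -2.2185  7.514 ]
to [ 0.6253 -0.195   0.173 ] -> [  0.04 -22.46   0.3 ] twist -0.04 | tilt [ 0.001 -0.    -1.   ] q [ 0.01  0.17  1.82 -0.    1.15 -1.66] t 44.6
```

Tracks the rail well. Continuing to the home stop.

>>> {"method": "step_arm", "body": {"motion": [[1,0,-1,0,0],[1,0,-3,0,0],[1,0,-5,0,0],[1,0,-7,0,0],[1,0,-9,0,0],[1,0,-11,0,0],[1,0,-13,0,0],[1,0,-15,0,0],[1,0,-17,0,0],[1,0,-19,0,0],[1,0,-20.5,0,0],[1,0,-21.3,0,0],[1,0,-21.8,0,0],[1,0,-22.1,0,0],[1,0,-22.4,0,0],[1,0,-22.7,0,0],[1,0,-22.7,0,0]]}}

```text
time: 46.3
tool_pos: [0.6254, -0.1948, 0.1758]
tcp_rot: [0.154, -3.138, -0.003]
wrist_force: [-5.2, 4.0, 8.4]
width: 0.206
grip_force: 41.3
```

>>> {"method": "step_arm", "body": {"motion": [[1,0,-0.2,0,0],[1,0,-0.4,0,0],[1,0,-0.5,0,0],[1,0,-0.5,0,0]]}}

```text
time: 46.7
tool_pos: [0.6254, -0.1949, 0.1759]
tcp_rot: [0.156, -3.136, -0.015]
wrist_force: [-8.2, 18.1, 12.4]
width: 0.2
grip_force: 42.6
```

The head is at the home stop (+18 N, no further motion). I'll relieve the push, release, rise and back away.

>>> {"method": "step_arm", "body": {"motion": [[1,0,0.4,0,0],[1,0,0.5,0,0],[1,0,0.5,0,0],[3,0,0.5,0,0],[5,0,0.5,0,0],[6,0,0.5,0,0],[6,0,0.5,0,0],[6,0,0.5,-1,0],[6,0,0.5,-4,0],[6,0,0.5,-8,0],[6,1,0.5,-11,0],[6,5,3,-12,0],[6,9,7,-12,0],[6,13,11,-12,0],[6,16,16,-12,0],[6,18,20,-12,0],[6,18,25,-12,0],[6,18,30,-12,0],[6,18,32,-12,0],[6,18,32,-12,0]]}}

```text
time: 48.7
tool_pos: [0.4149, 0.1033, 0.2954]
tcp_rot: [-0.163, 3.136, 0.003]
wrist_force: [-0.1, -0.3, 0.4]
width: 0.698
grip_force: 0.0
```

```bash
python3 - <<'E'
from h import *
for n in('top','side'): snap(n,n+'7')
dish_on('amber',2); dish_on('purple',1); dish_on('red',0)
a=cv2.imread('pics/top7.png'); b=cv2.imread('pics/side7.png'); cv2.imwrite('pics/end.png',np.hstack([cv2.resize(a[100:290,100:400],(400,253)),cv2.resize(b[100:360,100:400],(400,347))[:253]]) if 0 else np.vstack([cv2.resize(a[110:290,100:400],(500,300),interpolation=2),cv2.resize(b[120:300,100:400],(500,300),interpolation=2)]))
for nm in('top','side'):
    X=cloud(nm,load(nm)[1]); hsv=cv2.cvtColor(load(nm)[0],cv2.COLOR_RGB2HSV); m=((hsv[...,0]<8)|(hsv[...,0]>173))&(hsv[...,1]>150)&(abs(X[...,2]-.205)<.008)&(abs(X[...,0]-.6)<.06); print('handle',m.sum(),X[m].mean(0) if m.any() else '')
s=bot.read_state(); print(s['time'],s['tool_pos'],s['wrist_force'])
E
```

```text
amber top 224 mid [-7.4  2.  14.6] ext [47.1 47.3  8. ] medh 15.2 tilt [-0.015  0.007]
amber side 272 mid [-3.5  5.6  6.5] ext [50.5 63.3 17.7] medh 11.8 tilt [-0.006 -0.012]
purple top 212 mid [ -9.1 -94.1  14.7] ext [46.9 46.4  7.5] medh 15.1 tilt [-0.005  0.013]
purple side 288 mid [ -4.6 -90.2   6.3] ext [50.4 62.2 18.7] medh 12.3 tilt [0.    0.001]
red top 108 mid [ -13.7 -188.    14.8] ext [37.2 48.5  8. ] medh 14.9 tilt [-0.006  0.016]
red side 292 mid [  -6.4 -190.6   11.4] ext [44.6 51.2  6.9] medh 12.2 tilt [0.002 0.002]
handle 88 [ 0.6246 -0.1916  0.2085]
handle 117 [ 0.6262 -0.1989  0.2061]
48.8 [0.4156 0.1002 0.295 ] [0.2459 0.9462 0.9124]
```

View pics/end.png

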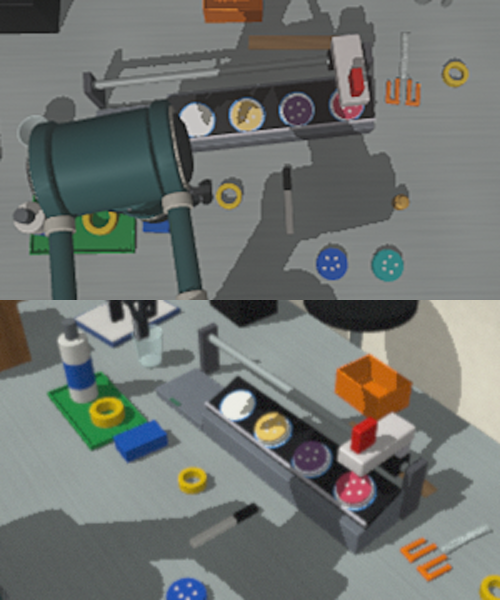

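The final pictures show the head at home over window 0, the dishes flat on windows 0–2, the bottle and tape in the tray, and nothing else disturbed.

```bash
python3 -c "
from workcell import bot
print(bot.finish_job())"
```

```text
the job is handed in; nothing more can be done
None
```

The job is handed in at about 49 s on the robot's clock, with no verdict returned: the bottle stands and the tape lies flat in the tray, the amber, purple and red dishes lie flat on windows 2, 1 and 0, the camera head is at its home stop, and the final pictures show nothing else moved.

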